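# Clear the bread bin and hold its lid open

### The job

The loaf is about to go into the bread bin: take the mustard jar off the bin's lid and stand it upright in the middle of the round cork pot stand, then lift the lid to about 45 degrees from closed and keep holding it there, because it falls shut by itself. Finish while still holding the lid, at rest; do not tip the jar over or let the lid slam, and leave the garlic, salt shaker, pepper mill and spice jar where they are.

Things in the scene. Friction and masses are not known exactly. Their poses are not given: they have to be found in the camera images.
- bread_bin: White bread bin, an open-topped steel box 150 deep (x) by 240 wide (y) by 85 high, fixed to the worktop, with a flat wooden lid. Origin: centre of its underside on the worktop, z up; its own -x is its front (towards the robot, turned by its yaw of at most 0.35 rad), its y runs along the hinge.
- bin_lid (a joint): Angle of the bin's lid in rad: 0 closed and level, growing as its front edge rises, stop at 1.4 (80 degrees). The lid turns about the bin's y axis at its far (+x) rim, is made of wood 12 thick, 156 by 246, 0.25 to 0.5 kg, turns freely and falls shut from every angle. Closed, its top is 97 above the worktop.
- lid_bar (a point): Centre of the lid's handle: round steel bar, 12 in diameter, along the bin's y on two posts 100 apart, its centre 35 above the lid's top and 33 from the front edge. Moves with the lid; closed it lies 125 in front (bin -x) of the hinge axis and 47 above it. Gripped across (fingers closing along the bin's x) it can turn in the grip as the lid swings: the tool may stay upright.
- lid_hinge (a point): Point on the lid's hinge axis, in the middle of the bin's width: 78 behind (+x) the bin's origin and 85 above the worktop. Fixed to the bin. Its axes are the bin's.
- mustard_jar: Round closed glass mustard jar with a screw cap, 56 in diameter, 85 high, loose, 0.2 to 0.36 kg. Origin: centre of its underside; z up along its axis. At the start it stands on the closed lid, behind the bar.
- pot_stand: Flat round cork pot stand, 120 in diameter and 10 thick, fixed on the draining board to the right of the bin. Origin: centre of its underside, its top is 10 above that, z up. Overhead, a wall cabinet hangs from 450 above the worktop upward; its door fronts are 660 and their bar handles 620 ahead of the robot's base axis: keep the wrist on this side of them.
- garlic: A garlic bulb, 55 across and 55 high, standing between bin and pot stand; leave alone. Origin: centre of its underside.
- salt_shaker: Salt shaker, 44 in diameter, 90 high, behind the work; leave alone. Origin: centre of its underside.
- pepper_mill: Dark wooden pepper mill, 58 in diameter, 135 high, behind the bin; leave alone. Origin: centre of its underside.
- spice_jar: Tall glass spice jar with a dark cap, 41 in diameter, 105 high, behind the bin; leave alone. Origin: centre of its underside.

How it is judged (in metres and radians):
On the way:
1. the mustard jar stands upright and released on the pot stand, the lid still closed (horizontal distance between mustard_jar and pot_stand below 0.035 m and z of mustard_jar in the frame of pot_stand between 0.004 and 0.018 m and angle between mustard_jar's own z axis and vertical below 0.12 rad and contact force between the fingers and mustard_jar below 0.1 N and value of joint bin_lid below 0.06 rad), for 0.2 s.
At the end, for the whole second after the job is handed in: The lid stands still at 45 degrees (38 to 52) from closed, held by the robot's fingers; the mustard jar stands upright, released, on the pot stand within 35 mm of its centre (horizontal distance between mustard_jar and pot_stand below 0.035 m and z of mustard_jar in the frame of pot_stand between 0.004 and 0.018 m and angle between mustard_jar's own z axis and vertical below 0.12 rad and contact force between the fingers and mustard_jar below 0.1 N and value of joint bin_lid between 0.663 and 0.908 rad and velocity of joint bin_lid between -0.08 and 0.08 rad/s and contact force between the fingers and bread_bin above 0.4 N and contact force between mustard_jar and bread_bin below 0.05 N); the arm keeps its last pose, push and grip.
It fails at once if a bystander (garlic, salt shaker, pepper mill, spice jar) is moved by more than 25 mm (distance of any of garlic, salt_shaker, pepper_mill, spice_jar from where it was at the start of the episode above 0.025 m).
It fails at once if the mustard jar is tipped over (angle between mustard_jar's own z axis and vertical above 0.7 rad).
It fails at once if the lid slams (falls at more than 2.5 rad/s) (velocity of joint bin_lid below -2.5 rad/s).
It also fails if it takes over 56 s, if anything falls off the work surface, if the arm or the gripper's body presses on something with over 40 N, if the wrist force passes 120 N, or if a joint passes its speed limit or range.

### The arm

A 7-joint arm with a two-finger parallel gripper is mounted at the origin on a cart in front of the work surface, level with it; the furniture and walls round the work are solid. World frame = base frame: x ahead of the robot, y to its left, z up, the work surface at z = 0. Lengths are in mm, angles in rad, forces in N, time in s.
With the tool pointing down it reaches from about 400 to 875 mm from the base axis. Payload 4.4 kg.
Tool frame: the origin (TCP) lies on the centre line of the jaws, within the pads' length; the fingertips stand 25 mm ahead of it and the grasp point (between the pads) lies 6 mm ahead of it (ctrl.finger_overhang is the distance from the TCP to the fingertips, in mm); z points along the fingers, y is the line along which they close (so a half turn about z gives the same grasp; the last joint's range is limited). The gripper opens to 85 mm and grips with 20 to 120 N. Pads are 22 mm wide; open, the fingers measure 114 mm over their backs; the gripper's body (76 mm by 85 mm) begins 54 mm behind the grasp point. The pads swing forward as they close: fully open they stand 13 mm farther back than shut.
Start: joints at [1.209, 0.628, 0.038, 1.517, -0.027, 0.996, -0.02], TCP at [189.506, -621.776, 222.613] pointing down, gripper open.
Joint ranges: [-3.06, 3.06], [-0.37, 2.12], [-1.25, 1.32], [0.18, 2.47], [-1.1, 4.24], [0.23, 1.98], [-2.94, 2.94]. Speed limits (rad/s): [2.57, 2.57, 3.14, 3.14, 3.14, 3.14, 3.14].

### API

Orientations are given as [roll, pitch, yaw] about the fixed x, y, z axes, in that order (R = Rz(yaw) Ry(pitch) Rx(roll)).
In Python, from cell import ctrl gives the robot as it stands. The module is installed in compiled form; this text tells all that it offers.
- The arm moves only by the tool play_rows, never from a script. Its argument "targets" is a list of rows, each a list of 5 numbers: the closure, from 0 (fully open) to 1 (shut), then the shift along the tool's x, y, z in cm, then the turn about the tool's z in degrees. In form: [[gripper, dx, dy, dz, spin], ...]. A call has 1 to 10 rows; each row is the pose to reach, as a shift and turn from the pose commanded when the call began, along the tool's axes at that moment; what a row does not reach only later rows make up. A row lasts 1/10 s, in which the tool goes at most 50 mm and 8.59 degrees, less where a joint would pass 70% of its speed; a pose out of reach is approached as far as the arm can. A call with a gripper value outside its range is refused whole. The fingers move at their own pace and stop on an object; the grip force is fixed at half the most. Time passes only in rows, so rows that repeat a pose let the fingers close. It gives the time, the measured TCP pose, the force, the opening and the grip force at its end, in the units of the state.
- ctrl.read_state(): the state, without advancing time (a new reading comes with each control period).
- ctrl.get_image(name): name is "scene" or "top"; returns (picture, depth): 400x640x3 uint8, red, green, blue; 400x640 float32, mm along the optical axis (not along the pixel's ray), 0 where there is no reading.
- ctrl.calibration(name): a dict with "vfov" (degrees; the focal length in pixels is half the picture's height over the tangent of half this angle, whatever the lens; pixels are square), "cx", "cy" (the principal point, pixels), "k1" (the pictures are not rectified: a ray, as slopes to the right and down, at radius r is drawn at 1 + k1 r^2 times it, then the intrinsics apply), "extrinsics" (4x4, takes a point from camera to world coordinates). Camera axes: x right, y down, z forward; pixel columns grow to the right and rows downward; lengths in mm; the calibration is good to about 2 mm. A picture is of the moment at which its call begins. calibration takes no time and is no camera call.
- ctrl.finish_job(): hands the job in; it is judged then, once.
Trained networks look in the newest picture that a camera, given by its name, has taken for a name from the list of things; names that differ only in an ending like _2 or _b are one class to them, and where a whole thing is asked for, a point or a joint stands for the part that bears it (a point fixed in the world has none). Each returns a list of dicts, best first, with "confidence" (0 to 1); they miss things now and then, are a little off and sometimes report something else, mostly with a low value. They report only what shows in the picture. A call takes as long as a camera call.
- ctrl.search_frame(camera, name): "bbox" ([left, top, right, bottom] in pixels, round what is visible of it).
- ctrl.trace(camera, name): "pixels" (400x640 bool, what is visible of it) and "bbox" ([left, top, right, bottom] in pixels, round what is visible of it).
The state is a dict: "clock": time; "qpos": joint angles; "qd": joint speeds; "tau": joint torques, N m; "eef_pos": TCP position; "tool_rot": TCP orientation; "force": force on the tool from outside, world axes, zero at the start; "torque": the same for the moment, N m; "width": finger opening in mm; "gripper_force": force on a finger pad.
Only numpy, scipy, OpenCV 4.12 (cv2) and the standard library are available. Lean on these libraries where they do the work, as an engineer would, in place of code of your own. Each camera call takes 0.05 s, during which the arm holds its last target. There are 200 camera calls.

## Working session

There is one attempt and no reset: what is moved stays moved. The work goes in short steps, Python scripts to look and compute and a tool call to move; the robot and the scene stay as the last step left them, time stands still between calls to the robot, and variables do not carry over. Pictures are saved under pics/ and viewed, at most 10 in all, crops included, and the job is handed in when it is done.

Besides the shell and the picture viewer there is one more tool, called after "Emit:" as name(argument=value, ...) on one line, values as JSON. play_rows: Moves the arm, as the interface text tells. Its arguments: {"type":"object","properties":{"targets":{"type":"array"}},"required":["targets"]}

```bash
mkdir -p pics; cat > h.py <<'E'
import numpy as np, cv2
from cell import ctrl
def cam(n):
    c=ctrl.calibration(n); f=200/np.tan(np.radians(c["vfov"])/2)
    return c,f
def world(n,d,m):
    c,f=cam(n); v,u=np.nonzero(m&(d>0)); z=d[v,u]
    K=np.array([[f,0,c["cx"]],[0,f,c["cy"]],[0,0,1.]])
    p=cv2.undistortPoints(np.c_[u,v].astype(float).reshape(-1,1,2),K,np.array([c["k1"],0,0,0.])).reshape(-1,2)
    P=np.c_[p[:,0]*z,p[:,1]*z,z,np.ones(len(z))]
    return (P@np.array(c["extrinsics"]).T)[:,:3]
E
python3 - <<'E'
from h import *
s=ctrl.read_state(); print(s)
for n in("scene","top"):
    im,d=ctrl.get_image(n); cv2.imwrite(f"pics/{n}0.png",im[:,:,::-1]); np.save(f"d_{n}",d); print(ctrl.calibration(n))
    for t in("mustard_jar","pot_stand","bin_lid","lid_bar","bread_bin","garlic","salt_shaker","pepper_mill","spice_jar"):
        for r in ctrl.trace(n,t)[:2]:
            P=world(n,d,r["pixels"]); 
            if len(P): print(n,t,round(r["confidence"],2),r["bbox"],len(P),np.percentile(P,[3,50,97],axis=0).round().tolist())
            np.save(f"m_{n}_{t}",r["pixels"]) if r is not None and r["confidence"]>.5 else 0
E
```

```text
{'clock': 0.0, 'qpos': array([ 1.20919891,  0.62935408,  0.03844966,  1.51837284, -0.02700242,
        0.99628579, -0.0200361 ]), 'qd': array([-1.02178282e-03, -5.20472609e-04, -1.96060662e-04,  5.44790339e-05,
       -3.66682455e-05,  1.68492817e-03, -1.20214272e-03]), 'tau': array([-1.53341748e-04, -5.63397861e+01,  1.22628238e+00, -1.93441290e+01,
        1.10514939e-02,  1.05679934e-02, -6.44698545e-06]), 'eef_pos': array([ 189.3136108 , -621.15013519,  221.68254091]), 'tool_rot': array([-3.13969105e+00,  2.81583930e-05,  2.95753674e-01]), 'force': array([0.67510179, 0.68178074, 0.25223833]), 'torque': array([-0.00961379, -0.02311014,  0.03062357]), 'gripper_force': 0.0, 'width': 85.25168347410066}
{'vfov': 55.97952637687437, 'cx': 318.8545525605754, 'cy': 203.6132677811869, 'k1': -0.08635584839718331, 'extrinsics': array([[ 5.86667953e-01, -4.36898157e-01,  6.81865612e-01,
         2.14165965e+01],
       [-8.09770496e-01, -3.26479568e-01,  4.87527267e-01,
        -4.37187256e+02],
       [ 9.61542571e-03, -8.38171278e-01, -5.45322337e-01,
         5.52378713e+02],
       [ 0.00
[... 2709 characters left out ...]
0.91 [324.3, 267.9, 350.8, 291.3] 451 [[437.0, -42.0, -0.0], [460.0, -20.0, 36.0], [483.0, 6.0, 47.0]]
top salt_shaker 0.76 [316.0, 148.4, 329.9, 171.2] 332 [[717.0, -3.0, 14.0], [729.0, 14.0, 77.0], [751.0, 32.0, 90.0]]
top salt_shaker 0.43 [325.9, 267.8, 352.0, 292.0] 412 [[438.0, -42.0, 26.0], [461.0, -20.0, 37.0], [483.0, 3.0, 48.0]]
top pepper_mill 0.81 [267.3, 142.0, 294.6, 177.5] 688 [[705.0, 89.0, 3.0], [721.0, 109.0, 113.0], [748.0, 136.0, 131.0]]
top spice_jar 0.81 [220.5, 154.0, 246.0, 178.6] 439 [[704.0, 200.0, 20.0], [717.0, 215.0, 103.0], [739.0, 237.0, 108.0]]
top spice_jar 0.4 [193.8, 226.0, 313.0, 313.9] 7801 [[411.0, 47.0, 92.0], [481.0, 155.0, 97.0], [564.0, 281.0, 136.0]]
```

```bash
python3 - <<'E'
from h import *
for n in("scene","top"):
    d=np.load(f"d_{n}.npy"); P=world(n,d,np.ones(d.shape,bool))
    B=(P[:,0]>380)&(P[:,0]<600)&(P[:,1]>20)&(P[:,1]<320)
    L=P[B&(P[:,2]>90)&(P[:,2]<103)]
    print(n,"lid",cv2.minAreaRect(L[:,:2].astype(np.float32)), np.median(L[:,2]))
    b=P[B&(P[:,2]>122)&(P[:,2]<142)&(P[:,0]<475)]
    r=cv2.fitLine(b[:,:2].astype(np.float32),cv2.DIST_HUBER,0,.01,.01).ravel()
    print("bar",len(b),r,np.degrees(np.arctan2(-r[0],r[1])),b.min(0),b.max(0),np.percentile(b[:,2],95),cv2.minAreaRect(b[:,:2].astype(np.float32)))
    j=P[B&(P[:,2]>172)&(P[:,2]<195)]
    print("jar",len(j),cv2.minEnclosingCircle(j[:,:2].astype(np.float32)),np.median(j[:,2]))
    j=P[B&(P[:,2]>105)&(P[:,2]<195)&(P[:,0]>465)]
    print("jarall",cv2.minEnclosingCircle(j[:,:2].astype(np.float32)))
    s=P[(P[:,0]>430)&(P[:,0]<580)&(P[:,1]>-350)&(P[:,1]<-200)&(P[:,2]>6)&(P[:,2]<15)]
    print("stand",cv2.minEnclosingCircle(s[:,:2].astype(np.float32)),np.median(s[:,:2],axis=0))
a=cv2.imread("pics/top0.png");b=cv2.imread("pics/scene0.png")
cv2.imwrite("pics/both.png",cv2.resize(a[100:330,150:520],None,fx=2,fy=2))
E
```

```text
scene lid ((488.1012878417969, 164.6992645263672), (159.29762268066406, 249.43568420410156), 5.543549060821533) 96.82519895727171
bar 256 [ 8.4035307e-02 -9.9646276e-01  4.4039520e+02  1.5539207e+02] -175.17944 [433.32144593  98.91636098 122.29352566] [451.41587268 220.51519013 140.04576918] 138.46520652521298 ((441.98614501953125, 159.72886657714844), (10.511856079101562, 121.9095458984375), 5.25351619720459)
jar 286 ((503.69281005859375, 170.95616149902344), 27.350994110107422) 181.77292801385306
jarall ((502.38055419921875, 169.77867126464844), 29.065187454223633)
stand ((484.0506286621094, -280.4683837890625), 81.93461608886719) [ 499.5284623  -279.04696418]
top lid ((489.3524169921875, 165.45782470703125), (163.56031799316406, 247.7788848876953), 5.167018890380859) 97.08280441842646
bar 348 [ 1.0418567e-01 -9.9455786e-01  4.4172479e+02  1.6028928e+02] -174.01974 [431.60470165 100.57690111 128.97356415] [453.46684174 220.74418445 141.94981294] 140.5437183668729 ((441.7772216796875, 160.44122314453125), (13.862807273864746, 120.61640930175781), 5.26163911819458)
jar 548 ((502.6507873535156, 171.7687530517578), 26.875038146972656) 181.70969229461934
jarall ((502.7118225097656, 170.37625122070312), 28.258047103881836)
stand ((479.24462890625, -275.1396484375), 85.75703430175781) [ 500.95383247 -275.02311311]
```

View pics/both.png

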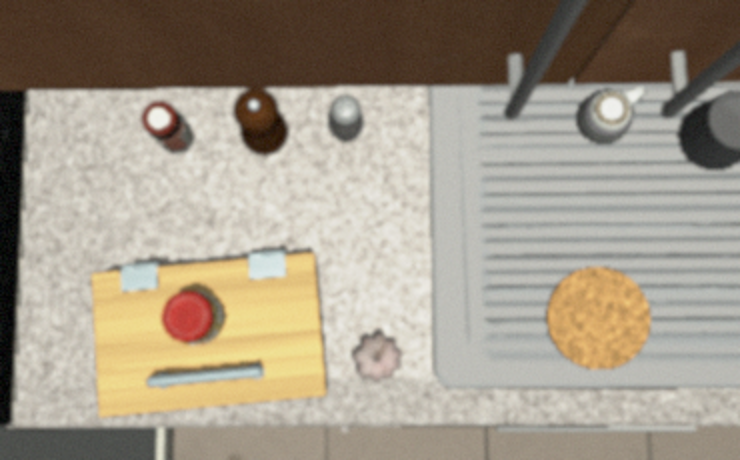

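View pics/scene0.png

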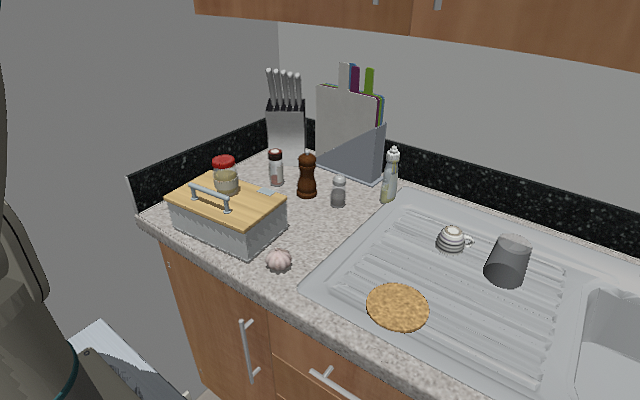

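Emit:
play_rows(targets=[[0,0,0,-6,0],[0,4,-2,-8,2],[0,8,-4,-8,4],[0,12.5,-6.5,-8,6],[0,17,-9,-8,8],[0,21.5,-11,-8,10],[0,26,-13.5,-8,11.7],[0,30.5,-16,-8,11.7],[0,35,-18,-8,11.7],[0,38,-19.5,-8,11.7]])

```text
clock: 2.0
eef_pos: [498.8, -321.3, 302.8]
tool_rot: [-3.141, -0.002, 0.095]
force: [-0.0, 0.9, 0.0]
width: 85.2
gripper_force: 0.0
```

Emit:
play_rows(targets=[[0,0.5,-5,0,0],[0,1,-10,0,0],[0,1.5,-15,0,0],[0,2,-20,0,0],[0,2.6,-25,0,0],[0,3.1,-30,0,0],[0,3.6,-35,0,0],[0,4.1,-40,0,0],[0,4.7,-45,0,0],[0,5.1,-48.9,0,0]])

```text
clock: 3.0
eef_pos: [501.9, 170.3, 303.0]
tool_rot: [-3.141, -0.001, 0.093]
force: [0.5, -0.9, 0.2]
width: 85.4
gripper_force: 0.0
```

Emit:
play_rows(targets=[[0,0,0,0,0],[0,0,0,0,0]])

```text
clock: 3.2
eef_pos: [502.0, 168.1, 302.5]
tool_rot: [3.141, 0.0, 0.094]
force: [1.3, -0.6, -0.0]
width: 85.6
gripper_force: 0.0
```

Emit:
play_rows(targets=[[0,0.1,-0.2,4,0],[0,0.1,-0.2,8,0],[0,0.1,-0.2,11,0],[0,0.1,-0.2,13.5,0],[0,0.1,-0.2,15,0],[0,0.1,-0.2,15.3,0],[0,0.1,-0.2,15.3,0]])

```text
clock: 3.9
eef_pos: [503.3, 167.8, 149.6]
tool_rot: [3.141, 0.0, 0.09]
force: [0.0, -0.3, -0.3]
width: 85.3
gripper_force: 0.0
```

Emit:
play_rows(targets=[[1,0,0,0,0],[1,0,0,0,0],[1,0,0,0,0],[1,0,0,0,0],[1,0,0,0,0],[1,0,0,0,0],[1,0,0,0,0]])

```text
clock: 4.6
eef_pos: [504.1, 169.7, 151.1]
tool_rot: [-3.141, -0.003, 0.092]
force: [-0.6, 0.8, 6.3]
width: 50.0
gripper_force: 61.0
```

Emit:
play_rows(targets=[[1,0,0,-0.5,0],[1,0,0,-1.5,0],[1,0,0,-3,0],[1,0,0,-5,0],[1,0,0,-7,0],[1,0,0,-9,0],[1,0,0,-10,0],[1,0,0,-10,0]])

```text
clock: 5.4
eef_pos: [503.8, 169.5, 251.1]
tool_rot: [-3.141, -0.003, 0.091]
force: [0.1, 0.4, -3.3]
width: 49.5
gripper_force: 62.7
```

```bash
python3 - <<'E'
from h import *
print(ctrl.read_state())
im,d=ctrl.get_image("scene"); cv2.imwrite("pics/s1.png",cv2.resize(im[80:260,130:330,::-1],None,fx=3,fy=3))
P=world("scene",d,np.ones(d.shape,bool))
E
```

```text
{'clock': 5.4, 'qpos': array([-0.30726846,  0.42413014, -0.10011989,  1.81278762,  0.05258528,
        0.904178  , -1.9102901 ]), 'qd': array([-0.00109117,  0.03335373,  0.00210799,  0.03465975,  0.00012654,
       -0.02382314, -0.0019784 ]), 'tau': array([ 3.94944625e-02, -4.65197825e+01, -4.63951947e-01, -1.92620659e+01,
       -8.42778187e-03,  2.45204195e-01,  1.50659139e-02]), 'eef_pos': array([503.79081262, 169.46533604, 251.13008386]), 'tool_rot': array([-3.14083917e+00, -2.95701758e-03,  9.14821064e-02]), 'force': array([ 0.12733206,  0.42564407, -3.28647851]), 'torque': array([-0.00015627, -0.0265784 ,  0.02649369]), 'gripper_force': 62.66063012978606, 'width': 49.53000985596724}
```

View pics/s1.png

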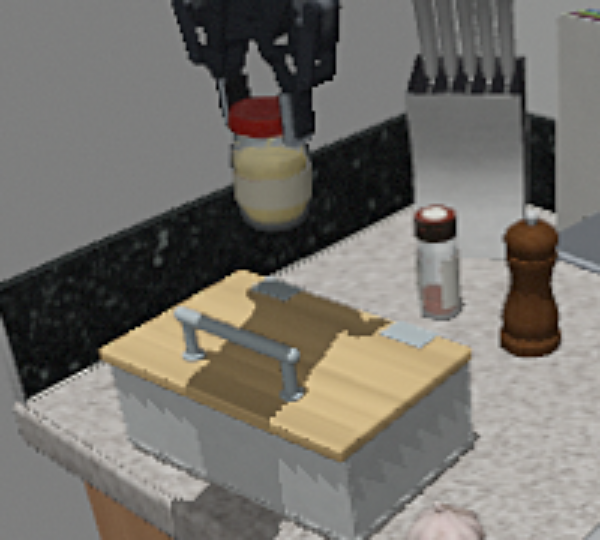

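Emit:
play_rows(targets=[[1,-0.15,1.5,0,0],[1,-0.4,4.5,0,0],[1,-0.8,8.5,0,0],[1,-1.15,12.5,0,0],[1,-1.5,16.5,0,0],[1,-1.9,20.5,0,0],[1,-2.25,24.5,0,0],[1,-2.6,28.5,0,0],[1,-2.95,32,0,0],[1,-3.2,35,0,0]])

```text
clock: 6.45
eef_pos: [501.0, -185.8, 248.3]
tool_rot: [3.141, 0.003, 0.089]
force: [-0.1, 0.6, -3.1]
width: 49.5
gripper_force: 62.8
```

Emit:
play_rows(targets=[[1,-0.2,2.5,0,0],[1,-0.45,5,0,0],[1,-0.6,7,0,0],[1,-0.75,8.3,0,0],[1,-0.83,9.3,0,0],[1,-0.83,9.3,0,0],[1,-0.83,9.3,0,0]])

```text
clock: 7.15
eef_pos: [503.3, -274.6, 249.3]
tool_rot: [-3.14, 0.0, 0.092]
force: [0.2, 0.2, -3.4]
width: 49.1
gripper_force: 62.8
```

```bash
python3 - <<'E'
from h import *
print({k:ctrl.read_state()[k] for k in("eef_pos","tool_rot","width","force")})
for n in("scene","top"):
    im,d=ctrl.get_image(n); 
    for t in ("mustard_jar","pot_stand"):
        for r in ctrl.trace(n,t)[:1]:
            P=world(n,d,r["pixels"]); print(n,t,round(r["confidence"],2),r["bbox"],np.percentile(P,[2,50,98],axis=0).round().tolist())
    cv2.imwrite(f"pics/p_{n}.png",im[:,:,::-1])
E
```

```text
{'eef_pos': array([ 503.31700532, -274.61007939,  249.30000976]), 'tool_rot': array([-3.14033262e+00,  4.52144490e-04,  9.23198049e-02]), 'width': 49.07390941574104, 'force': array([ 0.20394409,  0.24032259, -3.38837953])}
scene mustard_jar 0.89 [395.3, 168.3, 434.3, 236.7] [[475.0, -301.0, 5.0], [483.0, -280.0, 252.0], [747.0, -189.0, 282.0]]
scene pot_stand 0.64 [362.8, 284.6, 433.5, 336.2] [[448.0, -332.0, 3.0], [498.0, -280.0, 10.0], [557.0, -224.0, 12.0]]
top mustard_jar 0.61 [459.4, 240.5, 485.9, 273.3] [[475.0, -278.0, 215.0], [484.0, -260.0, 256.0], [530.0, -249.0, 285.0]]
top pot_stand 0.78 [423.7, 234.6, 470.4, 281.4] [[448.0, -312.0, 3.0], [501.0, -265.0, 10.0], [561.0, -220.0, 15.0]]
```

Emit:
play_rows(targets=[[1,0,0,1.5,0],[1,0,0,4.5,0],[1,0,0,8,0],[1,0,0,11.5,0],[1,0,0,14.5,0],[1,0,0,16.5,0],[1,0,0,17.5,0],[1,0,0,18,0],[1,0,0,18,0],[1,0,0,18,0]])

```text
clock: 8.45
eef_pos: [504.3, -276.0, 70.7]
tool_rot: [3.14, -0.002, 0.092]
force: [1.0, -0.4, -2.6]
width: 49.7
gripper_force: 62.9
```

Emit:
play_rows(targets=[[1,0,0,0.2,0],[1,0,0,0.4,0],[1,0,0,0.4,0],[1,0,0,0.4,0]])

```text
clock: 8.85
eef_pos: [503.5, -275.6, 65.8]
tool_rot: [3.142, -0.0, 0.092]
force: [0.3, 0.2, -3.1]
width: 49.4
gripper_force: 62.9
```

Emit:
play_rows(targets=[[1,0,0,0.1,0],[1,0,0,0.2,0],[1,0,0,0.2,0],[1,0,0,0.2,0]])

```text
clock: 9.25
eef_pos: [503.9, -275.6, 64.2]
tool_rot: [3.141, -0.001, 0.092]
force: [-0.6, 0.8, 4.3]
width: 49.5
gripper_force: 63.5
```

Contact. Release and rise.

Emit:
play_rows(targets=[[0.7,0,0,0,0],[0,0,0,0,0],[0,0,0,0,0],[0,0,0,0,0],[0,0,0,0,0],[0,0,0,-1.5,0],[0,0,0,-5,0],[0,0,0,-10,0],[0,0,0,-15,0],[0,0,0,-20,0]])

```text
clock: 10.25
eef_pos: [503.0, -275.5, 265.5]
tool_rot: [-3.141, 0.0, 0.092]
force: [0.3, -0.0, 0.1]
width: 85.7
gripper_force: 0.0
```

```bash
python3 - <<'E'
from h import *
for n in("scene","top"):
    im,d=ctrl.get_image(n); cv2.imwrite(f"pics/p2_{n}.png",im[:,:,::-1])
    P=world(n,d,np.ones(d.shape,bool)); j=P[(abs(P[:,0]-503)<60)&(abs(P[:,1]+276)<60)&(P[:,2]>78)&(P[:,2]<105)]
    print(n,len(j),np.median(j,axis=0),cv2.minEnclosingCircle(j[:,:2].astype(np.float32)) if len(j) else 0)
E
```

```text
scene 589 [ 496.28111693 -275.94448229   93.91371564] ((501.62579345703125, -273.7160339355469), 26.439300537109375)
top 250 [ 491.7131542  -260.64918962   94.29185696] ((502.0648193359375, -272.4397277832031), 26.161176681518555)
```

View pics/p2_scene.png

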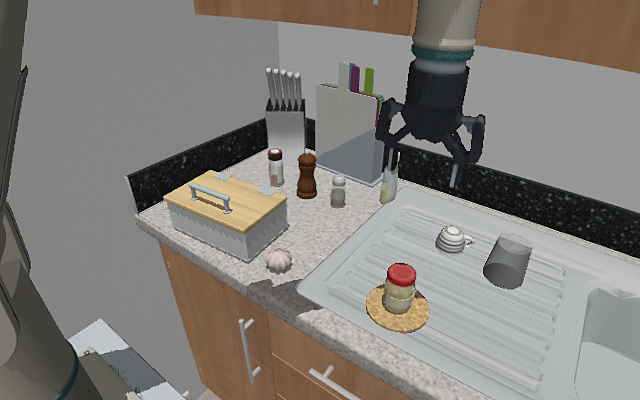

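Emit:
play_rows(targets=[[0,0,-2,0,-8],[0,-0.3,-6.5,0,-16],[0,-0.5,-11,0,-24],[0,-0.7,-16,0,-32],[0,-0.9,-21,0,-40],[0,-1.1,-26,0,-48],[0,-1.3,-31,0,-56],[0,-1.6,-36,0,-64],[0,-1.8,-40,0,-72],[0,-2,-42,0,-80]])

```text
clock: 11.35
eef_pos: [443.9, 145.0, 263.6]
tool_rot: [3.142, -0.002, 1.499]
force: [0.6, 0.1, 0.3]
width: 85.4
gripper_force: 0.0
```

Emit:
play_rows(targets=[[0,0,0,0,-8],[0,0,0,0,-10],[0,0,0,0,-10],[0,0,0,0,-10]])

```text
clock: 11.75
eef_pos: [445.0, 140.5, 263.3]
tool_rot: [-3.141, 0.0, 1.661]
force: [0.1, 0.2, 0.8]
width: 85.5
gripper_force: 0.0
```

Emit:
play_rows(targets=[[0,1.97,-0.1,3,0],[0,1.97,-0.1,7,0],[0,1.97,-0.1,10,0],[0,1.97,-0.1,11.5,0],[0,1.97,-0.1,12.1,0],[0,1.97,-0.1,12.1,0]])

```text
clock: 12.35
eef_pos: [442.1, 160.2, 142.2]
tool_rot: [-3.141, 0.0, 1.662]
force: [-0.8, -0.4, 0.6]
width: 85.5
gripper_force: 0.0
```

Emit:
play_rows(targets=[[1,0,0,0,0],[1,0,0,0,0],[1,0,0,0,0],[1,0,0,0,0],[1,0,0,0,0],[1,0,0,0,0],[1,0,0,0,0],[1,0,0,0,0],[1,0,0,0,0],[1,0,0,0,0]])

```text
clock: 13.35
eef_pos: [442.3, 160.4, 142.6]
tool_rot: [-3.142, -0.0, 1.662]
force: [-0.2, -0.2, 0.7]
width: -0.0
gripper_force: 0.0
```

```bash
python3 - <<'E'
from h import *
im,d=ctrl.get_image("scene"); cv2.imwrite("pics/s2.png",cv2.resize(im[80:270,130:330,::-1],None,fx=3,fy=3))
P=world("scene",d,np.ones(d.shape,bool))
B=(P[:,0]>380)&(P[:,0]<600)&(P[:,1]>20)&(P[:,1]<320)
L=P[B&(P[:,2]>85)&(P[:,2]<108)]; print(len(L),np.median(L[:,2]))
b=P[B&(P[:,2]>110)&(P[:,2]<150)&(P[:,0]<475)]; print(np.percentile(b,[2,50,98],axis=0))
E
```

```text
3784 96.78625480352696
[[434.60866722 101.75818447 110.94064108]
 [441.07007868 153.36722619 134.50202897]
 [450.22279566 213.57808758 138.74499024]]
```

View pics/s2.png

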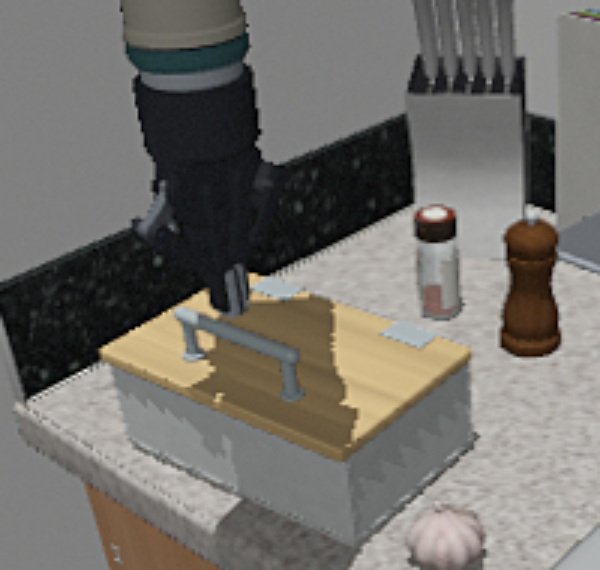

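```bash
python3 - <<'E'
from h import *
print(ctrl.finger_overhang, ctrl.read_state()["eef_pos"])
im,d=ctrl.get_image("scene"); 
m=np.zeros(d.shape,bool); m[80+270//3:80+315//3,130+205//3:130+250//3]=1
P=world("scene",d,m); Q=P[(P[:,2]>120)]
for a in range(125,200,8):
    q=Q[(Q[:,2]>=a)&(Q[:,2]<a+8)]
    if len(q): print(a,len(q),np.percentile(q,[5,50,95],axis=0).round().tolist())
im,d=ctrl.get_image("top"); P=world("top",d,np.ones(d.shape,bool))
b=P[(P[:,0]>400)&(P[:,0]<480)&(P[:,1]>80)&(P[:,1]<240)&(P[:,2]>115)&(P[:,2]<146)]
print(len(b),np.percentile(b,[2,50,98],axis=0).round())
E
```

```text
25.0 [442.31677209 160.32525955 142.61812684]
149 13 [[437.0, 148.0, 152.0], [439.0, 151.0, 155.0], [449.0, 165.0, 157.0]]
157 40 [[430.0, 148.0, 157.0], [439.0, 152.0, 161.0], [452.0, 163.0, 164.0]]
165 51 [[430.0, 148.0, 165.0], [439.0, 152.0, 169.0], [455.0, 163.0, 173.0]]
173 46 [[430.0, 148.0, 174.0], [438.0, 152.0, 177.0], [455.0, 162.0, 180.0]]
181 35 [[430.0, 147.0, 181.0], [437.0, 152.0, 184.0], [447.0, 158.0, 188.0]]
189 8 [[422.0, 145.0, 190.0], [431.0, 151.0, 192.0], [436.0, 153.0, 195.0]]
197 3 [[416.0, 143.0, 198.0], [417.0, 143.0, 199.0], [420.0, 145.0, 200.0]]
133 [[437. 102. 132.]
 [446. 123. 137.]
 [452. 144. 141.]]
```

Emit:
play_rows(targets=[[0,0,0,0,0],[0,0,0,0,0],[0,0,0,0,0],[0,0,0,0,0],[0,0,0,0,0],[0,0,0,0,0],[0,0,0,1,0],[0,0,0,2,0],[0,0,0,3,0],[0,0,0,3.4,0]])

```text
clock: 14.5
eef_pos: [441.4, 160.0, 107.1]
tool_rot: [-3.139, 0.001, 1.663]
force: [0.2, -0.7, 0.0]
width: 85.8
gripper_force: 0.0
```

Emit:
play_rows(targets=[[0,0,0,0,0],[1,0,0,0,0],[1,0,0,0,0],[1,0,0,0,0],[1,0,0,0,0],[1,0,0,0,0],[1,0,0,0,0],[1,0,0,0,0],[1,0,0,0,0],[1,0,0,0,0]])

```text
clock: 15.5
eef_pos: [442.5, 160.3, 108.9]
tool_rot: [3.141, 0.0, 1.662]
force: [-0.7, -1.6, 5.2]
width: 9.8
gripper_force: 58.5
```

Emit:
play_rows(targets=[[1,0,0.2,-0.5,0],[1,0,0.45,-1.05,0],[1,0,0.7,-1.6,0],[1,0,1.0,-2.1,0],[1,0,1.3,-2.6,0],[1,0,1.65,-3.05,0],[1,0,2.0,-3.55,0],[1,0,2.35,-4.0,0],[1,0,2.35,-4.0,0],[1,0,2.35,-4.0,0]])

```text
clock: 16.5
eef_pos: [464.6, 162.2, 148.8]
tool_rot: [-3.139, 0.001, 1.662]
force: [-5.3, 0.6, -0.7]
width: 9.5
gripper_force: 58.6
```

```bash
python3 - <<'E'
from h import *
im,d=ctrl.get_image("scene"); cv2.imwrite("pics/s3.png",cv2.resize(im[80:270,130:330,::-1],None,fx=3,fy=3))
print(ctrl.read_state()["eef_pos"],ctrl.read_state()["torque"])
E
```

```text
[464.52120961 162.18038071 148.72633371] [ 0.06878065  1.36464052 -0.02124826]
```

View pics/s3.png

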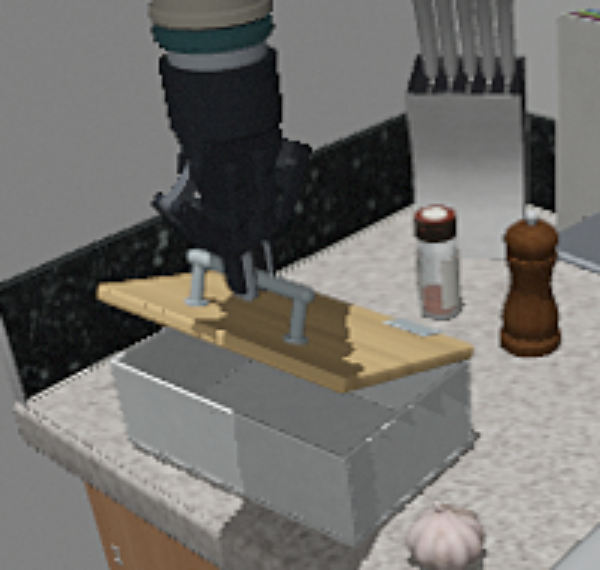

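Emit:
play_rows(targets=[[1,0,0.4,-0.43,0],[1,0,0.8,-0.85,0],[1,0,1.25,-1.25,0],[1,0,1.67,-1.63,0],[1,0,2.1,-2.0,0],[1,0,2.6,-2.32,0]])

```text
clock: 17.15
eef_pos: [488.3, 164.3, 172.5]
tool_rot: [-3.135, 0.002, 1.663]
force: [-12.9, -0.9, 8.9]
width: 9.8
gripper_force: 58.8
```

Emit:
play_rows(targets=[[1,0,0.5,-0.32,0],[1,0,1.0,-0.62,0],[1,0,1.5,-0.9,0],[1,0,2.03,-1.15,0],[1,0,2.03,-1.15,0],[1,0,2.03,-1.15,0],[1,0,2.03,-1.15,0]])

```text
clock: 17.85
eef_pos: [511.1, 166.3, 186.0]
tool_rot: [-3.141, 0.002, 1.662]
force: [-10.4, -2.2, 17.8]
width: 9.7
gripper_force: 60.8
```

```bash
python3 - <<'E'
from h import *
print({k:ctrl.read_state()[k] for k in("eef_pos","torque","force","width","gripper_force")})
ims=[]
for n in("scene","top"):
    im,d=ctrl.get_image(n); P=world(n,d,np.ones(d.shape,bool))
    if n=="scene": cv2.imwrite("pics/s4.png",im[:,:,::-1])
    c,s=np.cos(.092),np.sin(.092); D=P[:,:2]-[567,172]; X=D@[c,s]; Y=D@[-s,c]
    for lo,hi in((-120,-75),(75,120)):
        m=(Y>lo)&(Y<hi)&(X>-160)&(X<-5)&(P[:,2]>100)&(P[:,2]<210)
        if m.sum()>30:
            r=cv2.fitLine(np.c_[X[m],P[m,2]].astype(np.float32),cv2.DIST_HUBER,0,.01,.01).ravel()
            print(n,lo,m.sum(),np.degrees(np.arctan(-r[1]/r[0])))
E
```

```text
{'eef_pos': array([511.08795063, 166.31939671, 186.00008613]), 'torque': array([-0.61285367,  2.28673391, -0.01411846]), 'force': array([-10.42153685,  -2.16720256,  17.83390816]), 'width': 9.725716279244295, 'gripper_force': 60.81344962120056}
scene -120 255 46.461697
scene 75 176 45.21987
top -120 1090 44.269543
```

View pics/s4.png

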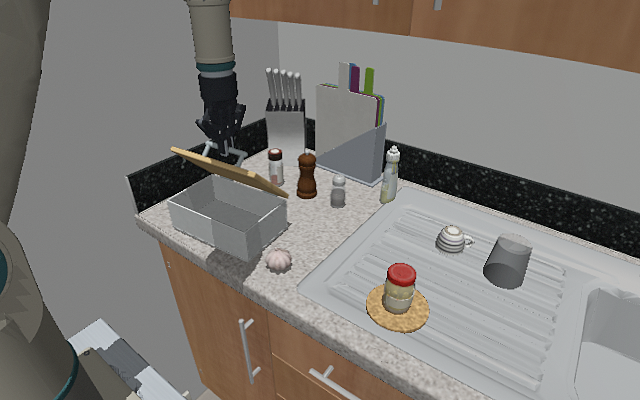

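The picture shows the lid open (edge at about (230,170)) and held by the gripper, with the jar upright on the stand at (400,290). The depth fits put the lid at about 45°. I'll let it settle, check that it holds still, and hand in.

Emit:
play_rows(targets=[[1,0,0,0,0],[1,0,0,0,0],[1,0,0,0,0],[1,0,0,0,0],[1,0,0,0,0]])

```text
clock: 18.45
eef_pos: [511.0, 166.3, 186.0]
tool_rot: [-3.141, 0.002, 1.662]
force: [-10.3, -3.0, 17.7]
width: 9.9
gripper_force: 60.8
```

```bash
python3 -c "
from cell import ctrl
s=ctrl.read_state(); print(s['eef_pos'],abs(s['qd']).max(),s['gripper_force']); print(ctrl.finish_job())"
```

```text
[511.0485665  166.34385003 185.98727378] 0.0010904936229637829 60.8091276884079
the job is handed in; nothing more can be done
None
```

I handed the job in at 18.5 s with the mustard jar upright and released on the pot stand, a few mm from its centre, and the gripper holding the lid still at about 45°; no verdict came back.

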